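# Press the template pins home in order

## Task

Fasten the copper template to its board by pressing its locating pins down with the fingertips, lightly and one after the other: first the red pin, then the green, then the blue, each fully home so that its head rests on its brass collar and stays there. Leave the white pin standing so that corner stays free. Do not pick up or pull anything, leave the brass weight, jar, copper heart and wooden offcut where they are, and finish clear of everything.

Things in the scene. Friction and masses are not known exactly. Their poses are not given: they have to be found in the camera images.
- board: the dark fixture board, 200 x 260 x 12 mm, lying on the green cutting mat and fixed; a copper template with cut-outs (170 x 230 x 2 mm) lies on it. Origin at the centre of its underside on the bench, x along the 200 mm side, z up; the copper's top face is 14 mm above the origin. The four pins stand 60 mm from the centre along x and 90 mm along y, one at each corner of the template; which colour is at which corner varies
- red_top (a point): centre of the top face of the red pin's round head: a red springy rubber cap 26 mm across and 10 mm thick on a 4 mm steel disc, on a 10 mm shank in a brass collar 20 mm across and 6 mm tall. It moves with the pin: unloaded, it is 46 mm above the bench when the pin stands fully out (joint 0) and 34 mm above it when fully home. The cap gives about 1 mm for every 4 N of push (7 mm at most), so press a few mm lower than 34 mm; it springs back when let go
- red_pin (a joint): how far the red pin itself (not its cap) is pressed down, in m: 0 to 0.003 at the start (standing out), 0.012 = fully home with the head resting on its collar (firm stop), negative = pulled up. It stays where it is left; it slides stiffly, moving at about 4 N and resisting a little more the faster it is pushed. Some 6 to 20 N is a light press; more than 30 N is too hard
- green_top (a point): centre of the top face of the green pin's round head: a green springy rubber cap 26 mm across and 10 mm thick on a 4 mm steel disc, on a 10 mm shank in a brass collar 20 mm across and 6 mm tall. It moves with the pin: unloaded, it is 46 mm above the bench when the pin stands fully out (joint 0) and 34 mm above it when fully home. The cap gives about 1 mm for every 4 N of push (7 mm at most), so press a few mm lower than 34 mm; it springs back when let go
- green_pin (a joint): how far the green pin itself (not its cap) is pressed down, in m: 0 to 0.003 at the start (standing out), 0.012 = fully home with the head resting on its collar (firm stop), negative = pulled up. It stays where it is left; it slides stiffly, moving at about 4 N and resisting a little more the faster it is pushed. Some 6 to 20 N is a light press; more than 30 N is too hard
- blue_top (a point): centre of the top face of the blue pin's round head: a blue springy rubber cap 26 mm across and 10 mm thick on a 4 mm steel disc, on a 10 mm shank in a brass collar 20 mm across and 6 mm tall. It moves with the pin: unloaded, it is 46 mm above the bench when the pin stands fully out (joint 0) and 34 mm above it when fully home. The cap gives about 1 mm for every 4 N of push (7 mm at most), so press a few mm lower than 34 mm; it springs back when let go
- blue_pin (a joint): how far the blue pin itself (not its cap) is pressed down, in m: 0 to 0.003 at the start (standing out), 0.012 = fully home with the head resting on its collar (firm stop), negative = pulled up. It stays where it is left; it slides stiffly, moving at about 4 N and resisting a little more the faster it is pushed. Some 6 to 20 N is a light press; more than 30 N is too hard
- white_top (a point): centre of the top face of the white pin's round head: a white springy rubber cap 26 mm across and 10 mm thick on a 4 mm steel disc, on a 10 mm shank in a brass collar 20 mm across and 6 mm tall. It moves with the pin: unloaded, it is 46 mm above the bench when the pin stands fully out (joint 0) and 34 mm above it when fully home. The cap gives about 1 mm for every 4 N of push (7 mm at most), so press a few mm lower than 34 mm; it springs back when let go
- white_pin (a joint): how far the white pin itself (not its cap) is pressed down, in m: 0 to 0.003 at the start (standing out), 0.012 = fully home with the head resting on its collar (firm stop), negative = pulled up. It stays where it is left; it slides stiffly, moving at about 4 N and resisting a little more the faster it is pushed. Some 6 to 20 N is a light press; more than 30 N is too hard
- weight_mid (a point): the brass hold-down weight, a round knob 36 mm across and 40 mm tall, standing loose on the middle of the copper template; this point is at its centre, half-way up
- jar_mid (a point): amber glass jar with a black lid, 52 mm across and 65 mm tall, loose on the mat beside the board; this point is its centre
- heart_mid (a point): cut-out copper heart, about 61 mm wide, 56 mm long and 6 mm thick, loose on the mat beside the board; this point is at mid-thickness between its lobes and its tip
- offcut_mid (a point): light wooden offcut block, 50 x 70 x 18 mm, loose on the mat beside the board; this point is its centre

How it is judged:
On the way, in this order (a step that is already met when the one before it is completed fails the run):
1. the red pin is pressed home (value of joint red_pin above 0.01 m), for 0.2 s.
2. the green pin is pressed home (value of joint green_pin above 0.01 m), for 0.2 s.
3. the blue pin is pressed home (value of joint blue_pin above 0.01 m), for 0.2 s.
At the end, for the whole second after the job is handed in: The red, green and blue pins are home (each within 2 mm of its stop), the white pin still stands (pressed less than 6 mm, not pulled up more than 3 mm), and the weight, jar, heart and offcut are within 15 mm of where they started (value of joint each of red_pin, green_pin, blue_pin above 0.01 m and value of joint white_pin between -0.003 and 0.006 m and distance of each of weight_mid, jar_mid, heart_mid, offcut_mid from where it was at the start of the episode below 0.015 m); the robot touches nothing.
It fails at once if a pin was pressed out of order ((value of joint green_pin above 0.006 m and value of joint red_pin below 0.009 m) or (value of joint blue_pin above 0.006 m and value of joint red_pin below 0.009 m) or (value of joint blue_pin above 0.006 m and value of joint green_pin below 0.009 m)).
It fails at once if the white pin was pressed in (value of joint white_pin above 0.006 m).
It fails at once if a pin was pulled up or lifted (value of joint any of red_pin, green_pin, blue_pin, white_pin below -0.003 m).
It fails at once if the weight, jar, copper heart or offcut was moved, lifted or knocked (over 15 mm) (not (distance of each of weight_mid, jar_mid, heart_mid, offcut_mid from where it was at the start of the episode below 0.015 m)).
It fails at once if something was pushed harder than 30 N (contact force between any of the fingers, the arm and anything else above 30 N).
It also fails if it takes over 45 s, if anything falls off the work surface, if the arm or the gripper's body presses on something with over 40 N, if the wrist force passes 120 N, or if a joint passes its speed limit or range.

## Robot

A 6-joint arm with a two-finger parallel gripper is mounted at the origin on the work surface. World frame = base frame: x ahead of the robot, y to its left, z up, the work surface at z = 0. Lengths are in m, angles in rad, forces in N, time in s.
With the tool pointing down it reaches from about 0.35 to 0.975 m from the base axis. Payload 4.9 kg.
Tool frame: the origin (TCP) lies at the very end of the fingers, on their centre line; the grasp point (between the pads) lies 19 mm behind it (bot.pinch_z is the distance from the TCP to the grasp point, in m); x points along the fingers, y is the direction in which the jaws open and shut, and the axes are right-handed (so a half turn about x gives the same grasp; the last joint's range is limited). The gripper opens to 85 mm and grips with 20 to 120 N. Pads are 22 mm wide; open, the fingers measure 114 mm over their backs; the gripper's body (76 mm by 85 mm) begins 54 mm behind the grasp point. The pads swing forward as they close: fully open they stand 13 mm farther back than shut.
Start: joints at [-1.368, 0.053, 1.613, -0, 1.476, -0.119], TCP at [0.198, -0.593, 0.231] pointing down, gripper open.
Joint ranges: [-3.01, 3.01], [-1.01, 2.22], [0.06, 2.58], [-1.02, 4.17], [0.09, 2.62], [-3.14, 3.14]. Speed limits (rad/s): [2.57, 2.57, 3.14, 3.14, 3.14, 3.14].

## Interface

Orientations are given as a unit quaternion [x, y, z, w].
In Python, from bench import status, cams, ticket, bot gives the robot as it stands.
- The arm moves only by the tool drive_tool, never from a script. Its arguments are lists of equal length, an entry for each row: "dp": the shift along the tool's x, y, z in m, a list of three; "angular": the turn, a rotation vector about the tool's x, y, z in degrees, a list of three. In form: {"dp": [[dx, dy, dz], ...], "angular": [[ax, ay, az], ...]}. A call has exactly 5 rows; each row is the pose to reach, as a shift and turn from the pose commanded when the call began, along the tool's axes at that moment; what a row does not reach only later rows make up. A row lasts 1/12 s, in which the tool goes at most 41.7 mm and 7.16 degrees, less where a joint would pass 70% of its speed; a pose out of reach is approached as far as the arm can. A call with a gripper value outside its range is refused whole. "claw" is the finger opening in m, from 0 to 0.0854, set as the call begins (left out, the last holds). The fingers move at their own pace and stop on an object; "grip_force" is the grip in N (left out, the last holds). Time passes only in rows, so rows that repeat a pose let the fingers close, or fill a call up. It gives the time, the measured TCP pose, the force and the opening at its end, in the units of the state.
- status.state(): the state, without advancing time (a new reading comes with each control period).
- cams.get_image(name): name is "side" or "top"; returns the picture (420x560x3 uint8, red, green, blue); there is no depth.
- cams.camera_params(name): a dict with "mtx" (3x3 intrinsics, pixels), "view" (4x4, takes a point from world to camera coordinates). Camera axes: x right, y down, z forward; pixel columns grow to the right and rows downward; lengths in m; the calibration is good to about 2 mm. A picture is of the moment at which its call begins. camera_params takes no time and is no camera call.
- ticket.job_done(): hands the job in, once; it reports no verdict.
The state is a dict: "time": time; "qpos": joint angles; "qvel": joint speeds; "joint_torque": joint torques, N m; "position": TCP position; "orientation": TCP orientation; "force": force on the tool from outside, world axes, zero at the start; "wrist_torque": the same for the moment, N m; "gripper_width": finger opening in m.
Only numpy, scipy, OpenCV 4.12 (cv2) and the standard library are available. Lean on these libraries where they do the work, as an engineer would, in place of code of your own. Each camera call takes 0.05 s, during which the arm holds its last target.

## Working session

There is one attempt and no reset: what is moved stays moved. The work goes in short steps, Python scripts to look and compute and a tool call to move; the robot and the scene stay as the last step left them, time stands still between calls to the robot, and variables do not carry over. Pictures are saved under pics/ and viewed, and the job is handed in when it is done.

Besides the shell and the picture viewer there is one more tool, called as name(argument=value, ...), one argument or row to a line, values as JSON. drive_tool: Moves the arm, as the interface text tells. Its arguments: {"type":"object","properties":{"dp":{"type":"array","items":{"type":"array","items":{"type":"number"}}},"angular":{"type":"array","items":{"type":"array","items":{"type":"number"}}},"claw":{"type":"number"},"grip_force":{"type":"number"}},"required":["dp","angular"]}

```bash
mkdir -p pics
python3 - <<'E'
from bench import status,cams,bot
import cv2,numpy as np
s=status.state();print({k:np.round(v,4).tolist() for k,v in s.items()})
for n in("top","side"):
    im=cams.get_image(n);np.save(f'pics/{n}0.npy',im);cv2.imwrite(f'pics/{n}0.png',cv2.cvtColor(im,cv2.COLOR_RGB2BGR))
    p=cams.camera_params(n);print(n,np.round(p['mtx'],2).tolist(),np.round(p['view'],4).tolist())
E
```

```text
{'time': 0.0, 'qpos': [-1.368, 0.0534, 1.6143, -0.0, 1.476, -0.119], 'qvel': [0.0009, -0.0018, -0.0007, 0.0008, -0.0002, -0.0004], 'joint_torque': [0.0003, -39.3674, -37.0181, -0.0001, 0.0071, -0.0], 'position': [0.1975, -0.5923, 0.23], 'orientation': [-0.6979, -0.114, 0.698, -0.1126], 'force': [0.0584, -0.393, -0.0689], 'wrist_torque': [0.0535, -0.0194, -0.0115], 'gripper_width': 0.0856}
top [[414.18, 0.0, 274.88], [0.0, 414.18, 210.21], [0.0, 0.0, 1.0]] [[0.0248, -0.9992, 0.0324, 0.0051], [-0.9906, -0.0289, -0.1338, 0.6117], [0.1346, -0.0287, -0.9905, 0.876], [0.0, 0.0, 0.0, 1.0]]
side [[393.15, 0.0, 280.1], [0.0, 393.15, 207.87], [0.0, 0.0, 1.0]] [[0.8757, -0.4828, -0.0009, -0.487], [-0.28, -0.5064, -0.8156, 0.2277], [0.3933, 0.7145, -0.5786, 0.4861], [0.0, 0.0, 0.0, 1.0]]
```

View pics/top0.png

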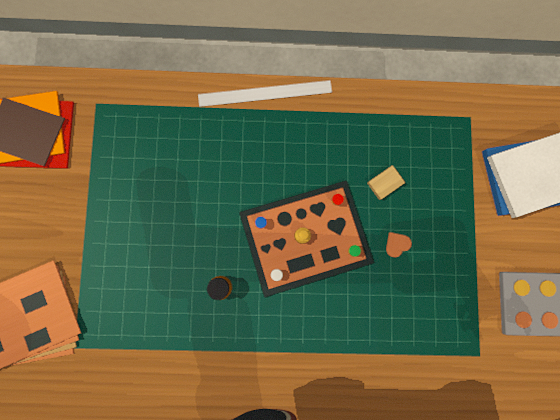

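View pics/side0.png

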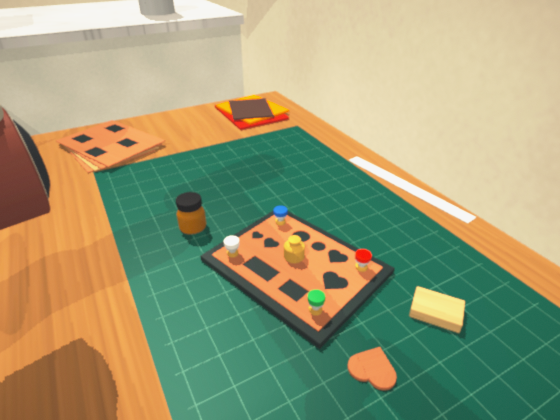

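The top view shows the pins at red (338,199), green (355,251), blue (261,222) and white (277,275), with the weight at (303,235). The side view has red (363,257), green (316,298), blue (281,212) and white (232,243). Next I'll measure them.

```bash
cat > h.py <<'E'
import numpy as np,cv2
from bench import cams
def ray(n,uv):
    p=cams.camera_params(n);M=np.array(p['view']);K=np.array(p['mtx']);R=M[:3,:3];t=M[:3,3]
    d=R.T@np.linalg.inv(K)@np.array([*uv,1.]);return -R.T@t,d/np.linalg.norm(d)
def plane(n,uv,z):
    c,d=ray(n,uv);return c+d*(z-c[2])/d[2]
def tri(a,b):
    (c1,d1),(c2,d2)=ray('top',a),ray('side',b)
    s=np.linalg.lstsq(np.c_[d1,-d2],c2-c1,rcond=None)[0]
    p,q=c1+s[0]*d1,c2+s[1]*d2;return (p+q)/2,np.linalg.norm(p-q)
G={'top':dict(red=(338,199),green=(355,251),blue=(261,222),white=(277,275)),'side':dict(red=(363,257),green=(316,298),blue=(281,212),white=(232,243))}
def blobs(n,im):
    h=cv2.cvtColor(im,cv2.COLOR_RGB2HSV);H,S,V=[h[...,i].astype(int) for i in range(3)]
    m=dict(red=((H<5)|(H>174))&(S>190)&(V>110),green=(H>50)&(H<72)&(S>150)&(V>110),blue=(H>100)&(H<125)&(S>120)&(V>100),white=(S<60)&(V>150))
    o={}
    for k,(u,v) in G[n].items():
        _,l,st,ce=cv2.connectedComponentsWithStats(m[k].astype(np.uint8))
        b=[i for i in range(1,len(st)) if np.hypot(ce[i][0]-u,ce[i][1]-v)<14]
        if b:
            i=max(b,key=lambda i:st[i][4]);o[k]=(ce[i],st[i].tolist())
    return o
E
python3 - <<'E'
from h import *
B={n:blobs(n,np.load(f'pics/{n}0.npy')) for n in('top','side')}
P={}
for k in B['top']:
    a=B['top'][k];b=B['side'].get(k);print(k,a,b)
    P[k]=plane('top',a[0],.042);print('  top@.042',P[k].round(4), 'side@.041',plane('side',b[0],.041).round(4) if b else'', *( [x.round(4) for x in tri(a[0],b[0])] if b else []))
for a,b in [('red','green'),('red','blue'),('green','white'),('blue','white'),('red','white'),('green','blue')]:print(a,b,np.linalg.norm(P[a]-P[b]).round(4),np.degrees(np.arctan2(*(P[b]-P[a])[1::-1])).round(1))
print('weight',plane('top',(303,235),.054),'mean',sum(P.values())/4)
for n in B:
    im=np.load(f'pics/{n}0.npy');c=im[170:310,200:420];cv2.imwrite(f'pics/{n}0z.png',cv2.cvtColor(cv2.resize(c,None,fx=3.5,fy=3.5,interpolation=cv2.INTER_CUBIC),cv2.COLOR_RGB2BGR))
E
```

```text
red (array([337.48275862, 198.90804598]), [332, 194, 11, 11, 87]) (array([363.07100592, 255.46153846]), [356, 249, 16, 14, 169])
  top@.042 [ 0.6407 -0.1175  0.042 ] side@.041 [ 0.6408 -0.1209  0.041 ] [ 0.642  -0.1186  0.0385] 0.0017
green (array([354.53333333, 250.28888889]), [350, 245, 10, 11, 90]) (array([315.96, 297.52]), [309, 290, 16, 16, 200])
  top@.042 [ 0.5275 -0.1556  0.042 ] side@.041 [ 0.5268 -0.1583  0.041 ] [ 0.5278 -0.1565  0.0387] 0.0005
blue (array([260.42696629, 221.85393258]), [256, 217, 10, 11, 89]) (array([280.05384615, 210.75384615]), [273, 206, 15, 11, 130])
  top@.042 [0.5844 0.0527 0.042 ] side@.041 [0.5837 0.0503 0.041 ] [0.5849 0.0527 0.0391] 0.0003
white (array([276.29464286, 274.66964286]), [271, 269, 12, 12, 112]) (array([231.00485437, 242.42718447]), [223, 235, 16, 18, 206])
  top@.042 [0.4704 0.015  0.042 ] side@.041 [0.4687 0.0108 0.041 ] [0.4702 0.0149 0.0374] 0.0001
red green 0.1195 -161.4
red blue 0.1793 108.3
green white 0.1799 108.5
blue white 0.1201 -161.7
red white 0.2158 142.1
green blue 0.216 74.7
weight [ 0.5570679  -0.04045598  0.054     ] mean [ 0.55573743 -0.05134917  0.042     ]
```

View pics/top0z.png

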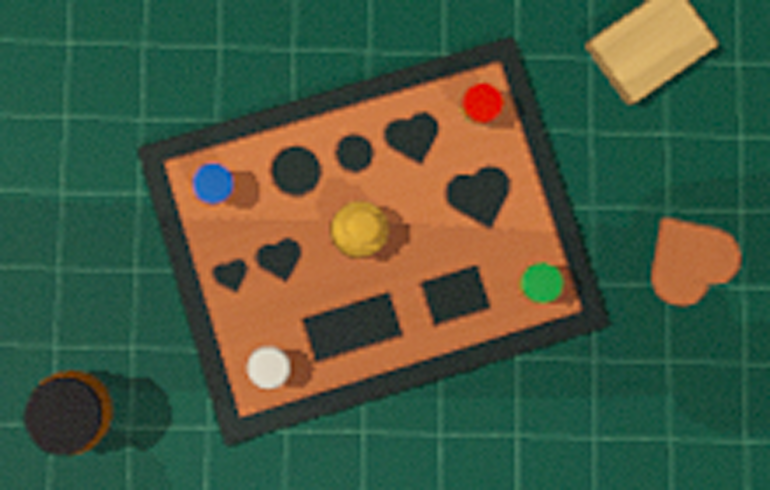

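```bash
cat >> h.py <<'E'
from scipy.spatial.transform import Rotation as Ro
def to(p):
    from bench import status
    s=status.state();R=Ro.from_quat(s['orientation']).as_matrix()
    print('t',round(s['time'],2),'pos',np.round(s['position'],4),'F',np.round(s['force'],1),'w',round(s['gripper_width'],4))
    d=np.array(p)-s['position'];print('dtool mm',(R.T@d*1000).round(1));return R
E
python3 - <<'E'
from h import *
R=to([.6407,-.1178,.12]);print(R.round(4))
E
```

```text
t 0.1 pos [ 0.1976 -0.5923  0.2302] F [ 0.2  0.2 -0.3] w 0.0852
dtool mm [ 110.9 -309.8 -570.5]
[[-4.000e-04  3.163e-01 -9.487e-01]
 [ 1.900e-03 -9.487e-01 -3.163e-01]
 [-1.000e+00 -1.900e-03 -3.000e-04]]
```

drive_tool(
  dp=[
    [0,-15,-28],
    [0,-30,-56],
    [0,-45,-84],
    [0,-60,-112],
    [0,-75,-140],
  ],
  angular=[
    [0,0,0],
    [0,0,0],
    [0,0,0],
    [0,0,0],
    [0,0,0],
  ],
  claw=0,
)

```text
time: 0.52
position: [0.3415, -0.4397, 0.2307]
orientation: [-0.698, -0.113, 0.698, -0.113]
force: [0.8, -1.2, -0.2]
gripper_width: 0.0254
```

I gave that call in mm, but the units are m. The per-row limit clamped it along the intended direction, so no harm was done. I'll re-measure before going on.

Run:
```python
from h import *
R=to([.6407,-.1178,.12])
```

```text
t 0.52 pos [ 0.3415 -0.4397  0.2307] F [ 0.8 -1.2 -0.2] w 0.0254
dtool mm [ 110.9 -210.9 -385.5]
```

drive_tool(
  dp=[
    [0,-0.015,-0.028],
    [0,-0.03,-0.056],
    [0,-0.045,-0.084],
    [0,-0.06,-0.112],
    [0,-0.06,-0.112],
  ],
  angular=[
    [0,0,0],
    [0,0,0],
    [0,0,0],
    [0,0,0],
    [0,0,0],
  ],
)

```text
time: 0.93
position: [0.4306, -0.3453, 0.2308]
orientation: [0.698, 0.116, -0.697, 0.114]
force: [-1.1, 0.4, 0.7]
gripper_width: -0.0002
```

Run:
```python
from h import *
R=to([.6407,-.1178,.12]);print(R.round(4))
```

```text
t 0.93 pos [ 0.4306 -0.3453  0.2308] F [-1.1  0.4  0.7] w -0.0002
dtool mm [ 111.5 -147.7 -271.8]
[[ 9.000e-04  3.213e-01 -9.470e-01]
 [ 2.300e-03 -9.470e-01 -3.213e-01]
 [-1.000e+00 -1.900e-03 -1.600e-03]]
```

drive_tool(
  dp=[
    [0,-0.015,-0.028],
    [0,-0.03,-0.056],
    [0,-0.045,-0.084],
    [0,-0.06,-0.112],
    [0,-0.075,-0.14],
  ],
  angular=[
    [0,0,0],
    [0,0,0],
    [0,0,0],
    [0,0,0],
    [0,0,0],
  ],
)

```text
time: 1.35
position: [0.5375, -0.2329, 0.2308]
orientation: [-0.698, -0.113, 0.698, -0.113]
force: [-0.3, -0.9, -0.1]
gripper_width: 0.0001
```

drive_tool(
  dp=[
    [0.01,-0.015,-0.026],
    [0.025,-0.03,-0.052],
    [0.05,-0.045,-0.08],
    [0.075,-0.06,-0.106],
    [0.1,-0.072,-0.131],
  ],
  angular=[
    [0,0,0],
    [0,0,0],
    [0,0,0],
    [0,0,0],
    [0,0,0],
  ],
)

```text
time: 1.77
position: [0.6393, -0.1228, 0.13]
orientation: [-0.698, -0.113, 0.698, -0.113]
force: [-0.1, -0.8, -0.7]
gripper_width: 0.0
```

drive_tool(
  dp=[
    [0.01,0,0],
    [0.01,0,0],
    [0.01,0,0],
    [0.01,0,0],
    [0.01,0,0],
  ],
  angular=[
    [0,0,0],
    [0,0,0],
    [0,0,0],
    [0,0,0],
    [0,0,0],
  ],
)

```text
time: 2.18
position: [0.6392, -0.1255, 0.1236]
orientation: [0.699, 0.112, -0.697, 0.113]
force: [-0.4, -0.2, -0.7]
gripper_width: -0.0001
```

Run:
```python
from h import *
R=to([.6407,-.1178,.05])
im=cams.get_image('side');cv2.imwrite('pics/s1.png',cv2.cvtColor(im,cv2.COLOR_RGB2BGR))
```

```text
t 2.18 pos [ 0.6392 -0.1255  0.1236] F [-0.4 -0.2 -0.7] w -0.0001
dtool mm [73.6 -7.  -3.6]
```

View pics/s1.png

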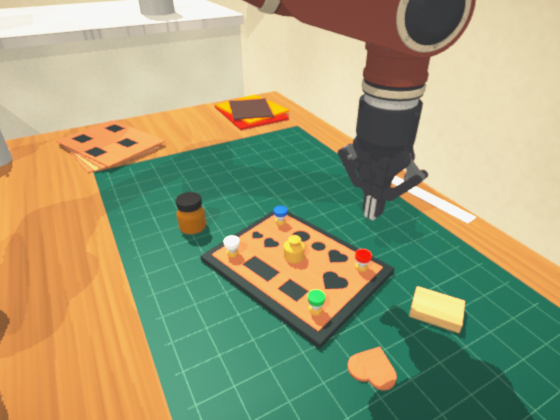

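The side view shows the closed fingertips at about (372,216), above the red pin at (363,257). I'll centre them and descend to about 60 mm.

drive_tool(
  dp=[
    [0.012,-0.007,-0.003],
    [0.024,-0.007,-0.003],
    [0.04,-0.007,-0.003],
    [0.062,-0.007,-0.003],
    [0.062,-0.007,-0.003],
  ],
  angular=[
    [0,0,0],
    [0,0,0],
    [0,0,0],
    [0,0,0],
    [0,0,0],
  ],
)

```text
time: 2.65
position: [0.6352, -0.1151, 0.053]
orientation: [-0.695, -0.115, 0.701, -0.112]
force: [-1.5, 0.3, -0.9]
gripper_width: 0.0005
```

Run:
```python
from h import *
R=to([.6407,-.1178,.046])
p=cams.camera_params
from bench import status
x=np.array([*status.state()['position'],1])
for n in('side','top'):
    im=cams.get_image(n);P=cams.camera_params(n);c=np.array(P['view'])@x;u=np.array(P['mtx'])@c[:3];u=(u[:2]/u[2]);print(n,u)
    o=cv2.cvtColor(im,cv2.COLOR_RGB2BGR);a,b=u.astype(int);o=cv2.resize(o[b-60:b+60,a-60:a+60],None,fx=4,fy=4);cv2.drawMarker(o,(240,240),(255,0,255),0,8);cv2.imwrite(f'pics/{n}2.png',o)
a=cv2.hconcat([cv2.imread('pics/side2.png'),cv2.imread('pics/top2.png')]);cv2.imwrite('pics/b2.png',cv2.resize(a,(800,400)))
```

```text
t 2.65 pos [ 0.6352 -0.1151  0.053 ] F [-1.5  0.3 -0.9] w 0.0005
dtool mm [ 6.9  4.4 -4.4]
side [358.84482731 248.83357965]
top [337.29602352 200.54634323]
```

View pics/b2.png

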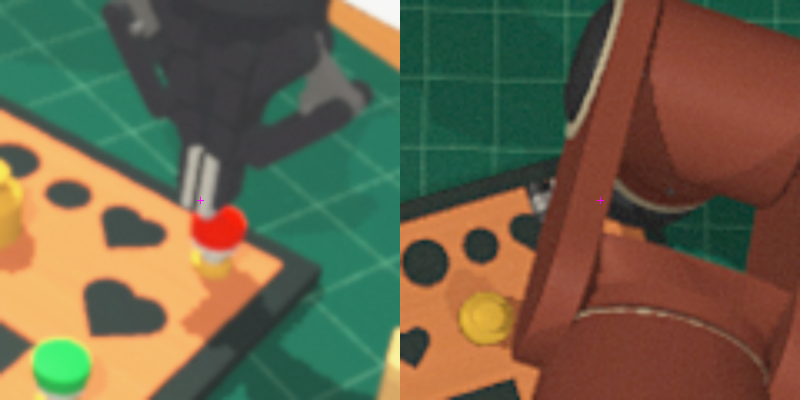

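The fingertips sit just above the red cap and slightly left of it in the side view. The arm hides this spot in the top view. I'll re-read the settled pose.

Run:
```python
from h import *
R=to([.6407,-.1178,.046]);print(R.round(3))
```

```text
t 2.75 pos [ 0.6378 -0.1159  0.0573] F [0.6 0.3 0.5] w -0.0
dtool mm [11.3  2.8 -2.2]
[[-0.004  0.316 -0.949]
 [ 0.001 -0.949 -0.316]
 [-1.    -0.002  0.003]]
```

drive_tool(
  dp=[
    [0,0.003,-0.002],
    [0.003,0.003,-0.002],
    [0.006,0.003,-0.002],
    [0.009,0.003,-0.002],
    [0.009,0.003,-0.002],
  ],
  angular=[
    [0,0,0],
    [0,0,0],
    [0,0,0],
    [0,0,0],
    [0,0,0],
  ],
)

```text
time: 3.17
position: [0.6419, -0.1185, 0.0499]
orientation: [-0.698, -0.113, 0.698, -0.113]
force: [-0.6, 0.7, 0.3]
gripper_width: 0.0002
```

Run:
```python
from h import *
R=to([.6407,-.1178,.046])
```

```text
t 3.17 pos [ 0.6419 -0.1185  0.0499] F [-0.6  0.7  0.3] w 0.0002
dtool mm [ 3.9 -1.1  0.9]
```

Centred. The commanded height is about 50 mm. I'll press slowly, 2 mm per row.

drive_tool(
  dp=[
    [0.002,0,0],
    [0.004,0,0],
    [0.006,0,0],
    [0.008,0,0],
    [0.01,0,0],
  ],
  angular=[
    [0,0,0],
    [0,0,0],
    [0,0,0],
    [0,0,0],
    [0,0,0],
  ],
)

```text
time: 3.58
position: [0.6422, -0.1186, 0.0408]
orientation: [-0.698, -0.113, 0.698, -0.113]
force: [-2.2, -0.3, 4.0]
gripper_width: 0.0003
```

drive_tool(
  dp=[
    [0.001,0,0],
    [0.002,0,0],
    [0.003,0,0],
    [0.004,0,0],
    [0.005,0,0],
  ],
  angular=[
    [0,0,0],
    [0,0,0],
    [0,0,0],
    [0,0,0],
    [0,0,0],
  ],
)

```text
time: 4.0
position: [0.6422, -0.1186, 0.0354]
orientation: [0.698, 0.113, -0.698, 0.113]
force: [-1.5, 0.6, 3.1]
gripper_width: 0.0
```

drive_tool(
  dp=[
    [0.001,0,0],
    [0.002,0,0],
    [0.003,0,0],
    [0.004,0,0],
    [0.004,0,0],
  ],
  angular=[
    [0,0,0],
    [0,0,0],
    [0,0,0],
    [0,0,0],
    [0,0,0],
  ],
)

```text
time: 4.42
position: [0.6423, -0.1186, 0.032]
orientation: [-0.698, -0.113, 0.698, -0.113]
force: [-3.8, 1.1, 7.3]
gripper_width: -0.0002
```

drive_tool(
  dp=[
    [0.001,0,0],
    [0.001,0,0],
    [0.001,0,0],
    [0.001,0,0],
    [0.001,0,0],
  ],
  angular=[
    [0,0,0],
    [0,0,0],
    [0,0,0],
    [0,0,0],
    [0,0,0],
  ],
)

```text
time: 4.83
position: [0.6423, -0.1186, 0.0316]
orientation: [-0.698, -0.113, 0.698, -0.113]
force: [-3.0, 0.4, 10.2]
gripper_width: 0.0
```

10 N held statically, well above the 4 N slide force, with TCP at 31.6 mm, so red is home. Lifting off.

drive_tool(
  dp=[
    [-0.01,0,0],
    [-0.025,0,0],
    [-0.045,0,0],
    [-0.06,0,0],
    [-0.06,0,0],
  ],
  angular=[
    [0,0,0],
    [0,0,0],
    [0,0,0],
    [0,0,0],
    [0,0,0],
  ],
)

```text
time: 5.25
position: [0.645, -0.1194, 0.0954]
orientation: [0.701, 0.112, -0.695, 0.115]
force: [0.4, -0.7, 0.4]
gripper_width: 0.0002
```

Run:
```python
from h import *
im=cams.get_image('side');b=blobs('side',im);b0=blobs('side',np.load('pics/side0.npy'))
for k in b:print(k,b[k],b0[k])
cv2.imwrite('pics/s3.png',cv2.cvtColor(im,cv2.COLOR_RGB2BGR))
R=to([.5275,-.156,.05])
```

```text
red (array([362.4695122 , 260.17073171]), [355, 254, 16, 14, 164]) (array([363.07100592, 255.46153846]), [356, 249, 16, 14, 169])
green (array([316.        , 297.78172589]), [309, 291, 16, 15, 197]) (array([315.96, 297.52]), [309, 290, 16, 16, 200])
blue (array([280.05384615, 210.75384615]), [273, 206, 15, 11, 130]) (array([280.05384615, 210.75384615]), [273, 206, 15, 11, 130])
white (array([230.96666667, 242.36666667]), [223, 235, 16, 17, 210]) (array([231.00485437, 242.42718447]), [223, 235, 16, 18, 206])
t 5.3 pos [ 0.644  -0.1192  0.0933] F [-0.2  0.5  0.1] w 0.0003
dtool mm [ 42.8  -2.  122.3]
```

View pics/s3.png

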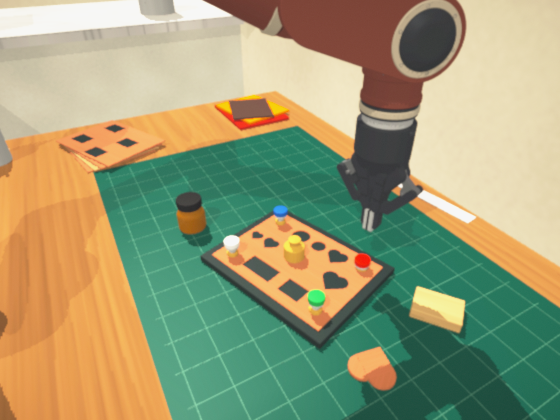

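The red cap is now at (362,260), 4.7 px lower than before. That is about 10–11 mm, so it is home and stayed there. Green (316,298), blue and white are unmoved. Going to green.

drive_tool(
  dp=[
    [0,0,0.025],
    [0,0,0.055],
    [0,0,0.085],
    [0,-0.001,0.112],
    [0,-0.001,0.121],
  ],
  angular=[
    [0,0,0],
    [0,0,0],
    [0,0,0],
    [0,0,0],
    [0,0,0],
  ],
)

```text
time: 5.72
position: [0.5232, -0.1559, 0.0882]
orientation: [-0.697, -0.114, 0.699, -0.112]
force: [0.8, -0.3, 0.1]
gripper_width: 0.0003
```

drive_tool(
  dp=[
    [0.01,0,0],
    [0.02,0,0],
    [0.032,0,0],
    [0.038,0,0],
    [0.038,0,0],
  ],
  angular=[
    [0,0,0],
    [0,0,0],
    [0,0,0],
    [0,0,0],
    [0,0,0],
  ],
)

```text
time: 6.13
position: [0.5259, -0.1548, 0.0492]
orientation: [-0.696, -0.115, 0.699, -0.113]
force: [-0.5, 0.8, -0.5]
gripper_width: 0.0001
```

Run:
```python
from h import *
im=cams.get_image('side');cv2.imwrite('pics/s4.png',cv2.cvtColor(cv2.resize(im[200:350,220:420],None,fx=4,fy=4),cv2.COLOR_RGB2BGR))
R=to([.5275,-.156,.05])
```

```text
t 6.18 pos [ 0.5265 -0.1552  0.0504] F [-0.3  0.   0.6] w -0.0004
dtool mm [ 0.4  1.1 -0.6]
```

View pics/s4.png

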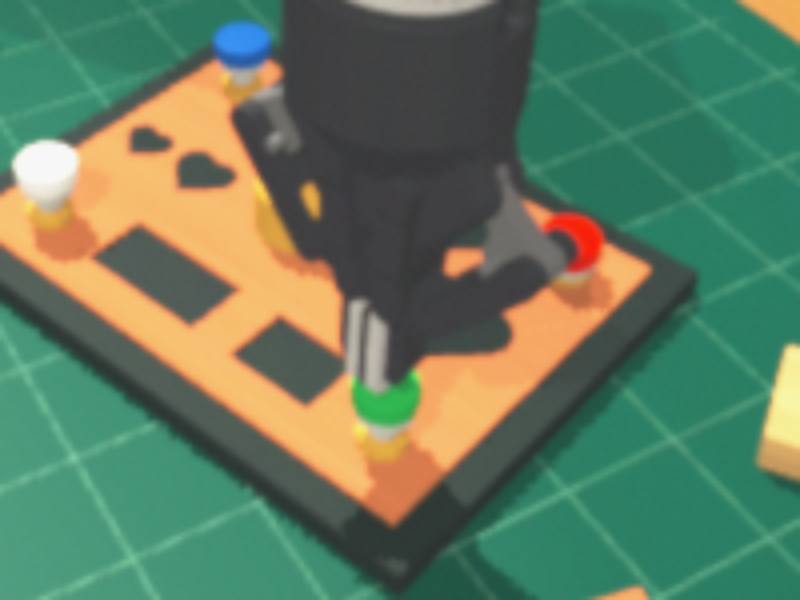

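The fingertips are right over the green cap, at zoomed (378,385), about pixel (314,296). Pressing.

drive_tool(
  dp=[
    [0.002,0,0],
    [0.004,0,0],
    [0.006,0,0],
    [0.008,0,0],
    [0.01,0,0],
  ],
  angular=[
    [0,0,0],
    [0,0,0],
    [0,0,0],
    [0,0,0],
    [0,0,0],
  ],
)

```text
time: 6.6
position: [0.5275, -0.1561, 0.043]
orientation: [0.698, 0.113, -0.698, 0.113]
force: [-1.3, 1.2, 5.1]
gripper_width: 0.0001
```

drive_tool(
  dp=[
    [0.001,0,0],
    [0.002,0,0],
    [0.003,0,0],
    [0.004,0,0],
    [0.005,0,0],
  ],
  angular=[
    [0,0,0],
    [0,0,0],
    [0,0,0],
    [0,0,0],
    [0,0,0],
  ],
)

```text
time: 7.02
position: [0.5275, -0.1561, 0.0377]
orientation: [0.698, 0.113, -0.698, 0.113]
force: [0.6, 0.1, 3.6]
gripper_width: -0.0001
```

drive_tool(
  dp=[
    [0.001,0,0],
    [0.002,0,0],
    [0.003,0,0],
    [0.004,0,0],
    [0.004,0,0],
  ],
  angular=[
    [0,0,0],
    [0,0,0],
    [0,0,0],
    [0,0,0],
    [0,0,0],
  ],
)

```text
time: 7.43
position: [0.5274, -0.156, 0.0333]
orientation: [0.698, 0.113, -0.698, 0.113]
force: [2.2, -0.0, 3.2]
gripper_width: 0.0003
```

drive_tool(
  dp=[
    [0.001,0,0],
    [0.002,0,0],
    [0.003,0,0],
    [0.003,0,0],
    [0.003,0,0],
  ],
  angular=[
    [0,0,0],
    [0,0,0],
    [0,0,0],
    [0,0,0],
    [0,0,0],
  ],
)

```text
time: 7.85
position: [0.5275, -0.1561, 0.0315]
orientation: [0.698, 0.113, -0.698, 0.113]
force: [-0.9, 1.8, 9.5]
gripper_width: -0.0002
```

9.5 N static at 31.5 mm, the same as for red. I'll lift to about 100 mm to clear the weight (top at 54 mm), then go to blue.

drive_tool(
  dp=[
    [-0.01,0,0],
    [-0.025,0,0],
    [-0.045,0,0],
    [-0.065,0,0],
    [-0.07,0,0],
  ],
  angular=[
    [0,0,0],
    [0,0,0],
    [0,0,0],
    [0,0,0],
    [0,0,0],
  ],
)

```text
time: 8.27
position: [0.5277, -0.1565, 0.1027]
orientation: [0.699, 0.113, -0.697, 0.114]
force: [0.3, -0.9, 0.1]
gripper_width: 0.0
```

Run:
```python
from h import *
im=cams.get_image('side');b=blobs('side',im);b0=blobs('side',np.load('pics/side0.npy'))
for k in b:print(k,b[k],b0[k])
cv2.imwrite('pics/s5.png',cv2.cvtColor(im,cv2.COLOR_RGB2BGR))
R=to([.5847,.0525,.05]);print(R.T@(np.array([.5847,.0525,0])-[.5275,-.1561,0]))
```

```text
red (array([362.32335329, 260.17365269]), [355, 254, 16, 14, 167]) (array([363.07100592, 255.46153846]), [356, 249, 16, 14, 169])
green (array([315.66494845, 303.05670103]), [308, 296, 16, 15, 194]) (array([315.96, 297.52]), [309, 290, 16, 16, 200])
blue (array([279.34453782, 210.82352941]), [273, 205, 14, 12, 119]) (array([280.05384615, 210.75384615]), [273, 206, 15, 11, 130])
white (array([230.96666667, 242.36666667]), [223, 235, 16, 17, 210]) (array([231.00485437, 242.42718447]), [223, 235, 16, 18, 206])
t 8.32 pos [ 0.5279 -0.1565  0.1026] F [-0.2 -0.6 -0.3] w 0.0002
dtool mm [  52.4 -180.4 -119.9]
[-0.00020026 -0.17979895 -0.12024182]
```

View pics/s5.png

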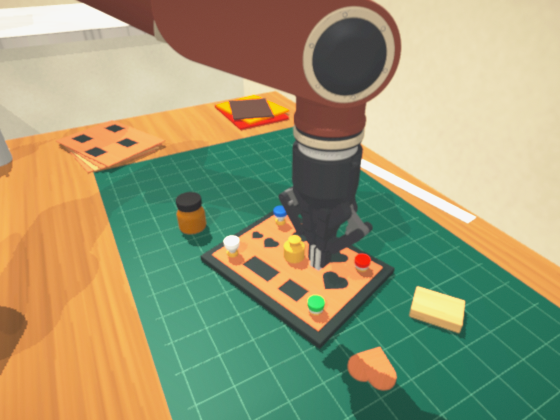

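The green cap went down 5.5 px to (316,303), so it is home. Red is still home at (362,260). Moving to blue: tool dy −0.180, dz −0.120.

drive_tool(
  dp=[
    [0,-0.018,-0.012],
    [0,-0.045,-0.03],
    [0,-0.072,-0.048],
    [0,-0.099,-0.066],
    [0,-0.126,-0.084],
  ],
  angular=[
    [0,0,0],
    [0,0,0],
    [0,0,0],
    [0,0,0],
    [0,0,0],
  ],
)

```text
time: 8.73
position: [0.5655, -0.0084, 0.0981]
orientation: [-0.697, -0.113, 0.699, -0.113]
force: [0.7, 0.5, 0.1]
gripper_width: -0.0001
```

drive_tool(
  dp=[
    [0,-0.027,-0.018],
    [0,-0.045,-0.03],
    [0,-0.054,-0.036],
    [0.01,-0.054,-0.036],
    [0.025,-0.054,-0.036],
  ],
  angular=[
    [0,0,0],
    [0,0,0],
    [0,0,0],
    [0,0,0],
    [0,0,0],
  ],
)

```text
time: 9.15
position: [0.5844, 0.0524, 0.0751]
orientation: [0.698, 0.113, -0.697, 0.114]
force: [0.4, 0.1, -0.4]
gripper_width: 0.0003
```

drive_tool(
  dp=[
    [0.01,0,0],
    [0.02,0,0],
    [0.025,0,0],
    [0.025,0,0],
    [0.025,0,0],
  ],
  angular=[
    [0,0,0],
    [0,0,0],
    [0,0,0],
    [0,0,0],
    [0,0,0],
  ],
)

```text
time: 9.57
position: [0.5837, 0.0522, 0.0499]
orientation: [-0.698, -0.113, 0.698, -0.113]
force: [-0.1, 0.2, 0.4]
gripper_width: -0.0001
```

Run:
```python
from h import *
im=cams.get_image('side');cv2.imwrite('pics/s6.png',cv2.cvtColor(cv2.resize(im[170:320,200:400],None,fx=4,fy=4),cv2.COLOR_RGB2BGR))
R=to([.5847,.0525,.05])
```

```text
t 9.62 pos [0.5842 0.0523 0.0506] F [-0.3  0.4  0.2] w 0.0001
dtool mm [ 0.6 -0.  -0.5]
```

View pics/s6.png

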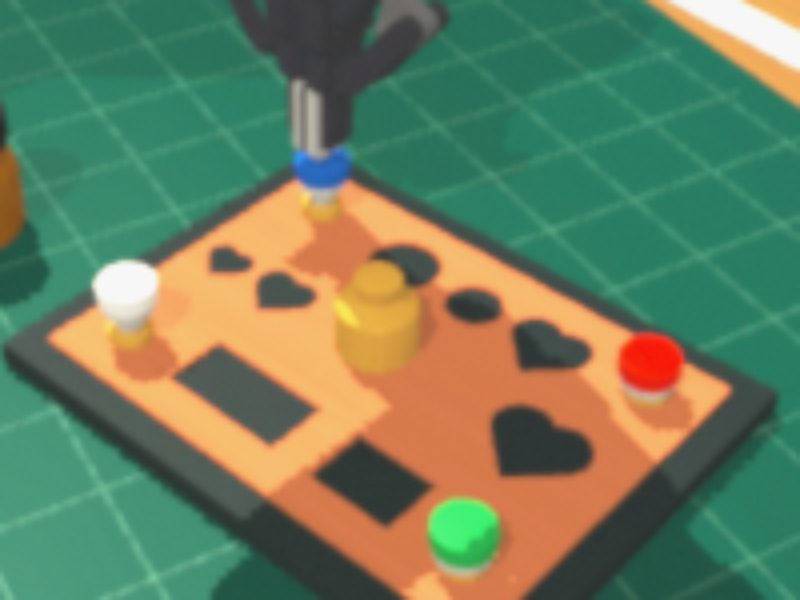

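The fingertips are over blue, at zoomed (318,152). Red and green are clearly down, white still stands and the weight is unmoved. Pressing blue.

drive_tool(
  dp=[
    [0.002,0,0],
    [0.004,0,0],
    [0.006,0,0],
    [0.008,0,0],
    [0.01,0,0],
  ],
  angular=[
    [0,0,0],
    [0,0,0],
    [0,0,0],
    [0,0,0],
    [0,0,0],
  ],
)

```text
time: 10.03
position: [0.5844, 0.0528, 0.0409]
orientation: [0.698, 0.113, -0.698, 0.113]
force: [-1.3, -0.6, 4.0]
gripper_width: 0.0003
```

drive_tool(
  dp=[
    [0.001,0,0],
    [0.002,0,0],
    [0.003,0,0],
    [0.004,0,0],
    [0.005,0,0],
  ],
  angular=[
    [0,0,0],
    [0,0,0],
    [0,0,0],
    [0,0,0],
    [0,0,0],
  ],
)

```text
time: 10.45
position: [0.5843, 0.0528, 0.0355]
orientation: [0.698, 0.113, -0.698, 0.113]
force: [-0.4, 0.0, 3.1]
gripper_width: -0.0001
```

drive_tool(
  dp=[
    [0.001,0,0],
    [0.002,0,0],
    [0.003,0,0],
    [0.004,0,0],
    [0.005,0,0],
  ],
  angular=[
    [0,0,0],
    [0,0,0],
    [0,0,0],
    [0,0,0],
    [0,0,0],
  ],
)

```text
time: 10.87
position: [0.5844, 0.0528, 0.0313]
orientation: [0.698, 0.113, -0.698, 0.113]
force: [-2.5, 0.1, 11.3]
gripper_width: -0.0001
```

drive_tool(
  dp=[
    [0.001,0,0],
    [0.002,0,0],
    [0.002,0,0],
    [0.002,0,0],
    [0.002,0,0],
  ],
  angular=[
    [0,0,0],
    [0,0,0],
    [0,0,0],
    [0,0,0],
    [0,0,0],
  ],
)

```text
time: 11.28
position: [0.5845, 0.0528, 0.0303]
orientation: [0.698, 0.113, -0.698, 0.113]
force: [-4.1, -0.4, 14.5]
gripper_width: 0.0001
```

Blue is home, at 14.5 N static. Lifting clear.

drive_tool(
  dp=[
    [-0.01,0,0],
    [-0.03,0,0],
    [-0.06,0,0],
    [-0.09,0,0],
    [-0.12,0,0],
  ],
  angular=[
    [0,0,0],
    [0,0,0],
    [0,0,0],
    [0,0,0],
    [0,0,0],
  ],
)

```text
time: 11.7
position: [0.5825, 0.0529, 0.1478]
orientation: [-0.697, -0.114, 0.699, -0.113]
force: [0.0, 0.0, 0.6]
gripper_width: 0.0
```

drive_tool(
  dp=[
    [-0.02,0,0],
    [-0.04,0,0],
    [-0.05,0,0],
    [-0.05,0,0],
    [-0.05,0,0],
  ],
  angular=[
    [0,0,0],
    [0,0,0],
    [0,0,0],
    [0,0,0],
    [0,0,0],
  ],
)

```text
time: 12.12
position: [0.5835, 0.0528, 0.1973]
orientation: [-0.698, -0.113, 0.698, -0.113]
force: [0.3, 0.4, -0.6]
gripper_width: -0.0
```

Run:
```python
from h import *
im=cams.get_image('side');b=blobs('side',im);i0=np.load('pics/side0.npy');b0=blobs('side',i0)
for k in b:print(k,b[k][0].round(1),b0[k][0].round(1),b[k][1])
cv2.imwrite('pics/s7.png',cv2.cvtColor(im,cv2.COLOR_RGB2BGR))
for n,(x,y,w,h) in dict(weight=(280,228,32,40),jar=(170,188,45,50),heart=(340,340,65,55),offcut=(400,280,75,55)).items():
    r=cv2.matchTemplate(im[y-12:y+h+12,x-12:x+w+12],i0[y:y+h,x:x+w],cv2.TM_CCOEFF_NORMED);_,m,_,l=cv2.minMaxLoc(r);print(n,round(m,3),l[0]-12,l[1]-12)
to([.58,.05,.2])
```

```text
red [362.5 260.2] [363.1 255.5] [355, 254, 16, 14, 164]
green [315.7 303. ] [316.  297.5] [308, 296, 16, 15, 197]
blue [280.1 214.7] [280.1 210.8] [273, 210, 15, 11, 131]
white [231.  242.3] [231.  242.4] [223, 235, 16, 17, 208]
weight 0.886 0 0
jar 0.993 0 0
heart 0.949 0 0
offcut 1.0 0 0
t 12.17 pos [0.583  0.0528 0.1963] F [ 0.8  0.2 -0.3] w -0.0002
dtool mm [-3.7  1.7  3.7]
```

View pics/s7.png

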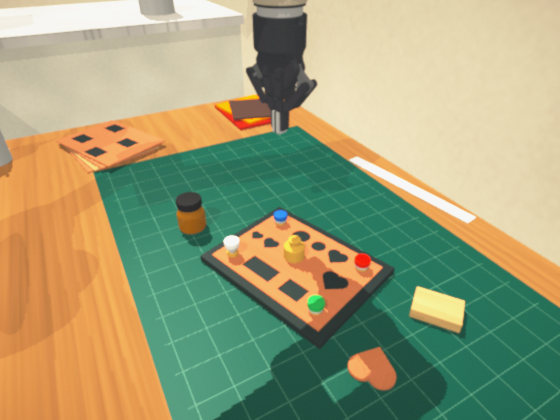

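The final side view shows red (362,260), green (316,303) and blue (280,215) all lowered. White is unchanged at (231,242), and the loose parts show 0 px shift. The contact readings (TCP height plus force ÷ 4 N/mm) put the cap tops at 34.1, 33.9 and 33.9 mm, which is fully home.

```bash
python3 -c "
from bench import ticket
print(ticket.job_done())"
```

```text
the job is handed in; nothing more can be done
None
```

I pressed the red, green and blue pins home in that order with the closed fingertips, left the white pin standing, and handed the job in at about 12 s.

- **Pins home:** the last force reading on each pin was 10.2, 9.5 and 14.5 N. Correcting for cap give puts the cap tops at 34.1, 33.9 and 33.9 mm; fully home is 34 mm.
- **Side view:** the red, green and blue caps dropped about 10, 12 and 9 mm. Blue's 9 mm fits only if it started near 3 mm in; the force reading is the firmer check that it is home.
- **White pin and loose parts:** none showed any movement. The match on the weight was only 0.89, because the light and shadows on it had changed.
- **Finish:** the arm ended clear with the fingertips at about 196 mm.
- **Slip:** I gave the first move in millimetres instead of metres. The per-row limit held it to the intended direction in free space, and nothing was touched.

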